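Take the cast out of its mould and crack open the drying box

ROBOT

A 6-joint arm with a two-finger parallel gripper is mounted at the origin on the work surface. World frame = base frame: x ahead of the robot, y to its left, z up, the work surface at z = 0. Lengths are in m, angles in rad, forces in N, time in s.
With the tool pointing down it reaches from about 0.25 to 0.775 m from the base axis. Payload 4 kg.
Tool frame: the origin (TCP) lies between the finger pads, 19 mm behind the fingertips; this is the grasp point; z points along the fingers, y is the direction in which the jaws open and shut (so a half turn about z gives the same grasp; the last joint's range is limited). The gripper opens to 94 mm and grips with 3 to 60 N. Pads are 16 mm wide; open, the fingers measure 119 mm over their backs; the gripper's body (75 mm by 177 mm) begins 78 mm behind the grasp point.
Start: joints at [-1.378, 0.087, 1.371, -0, 1.684, -0.103], TCP at [0.16, -0.526, 0.224] pointing down, gripper open.
Joint ranges: [-3.1, 3.1], [-0.76, 2.03], [0.27, 2.55], [-1.08, 4.22], [0.17, 2.65], [-2.57, 2.57]. Speed limits (rad/s): [2.79, 2.79, 3.14, 3.14, 3.14, 3.14].

INTERFACE

Orientations are given as [roll, pitch, yaw] about the fixed x, y, z axes, in that order (R = Rz(yaw) Ry(pitch) Rx(roll)).
In Python, from bench import robot, cams gives the robot as it stands.
- The arm moves only by the tool step_arm, never from a script. Its argument "plan" is a list that holds one entry, the list of rows, each a list of 5 numbers: the shift along the world's x, y, z in mm, then the turn about the world's z in rad, then the opening in per cent of the stroke, from 0 (shut) to 100 (fully open). In form: [[[tx, ty, tz, turn, fingers], ...]]. A call has 1 to 8 rows; each row is the pose to reach, as a shift and turn from the pose commanded when the call began; what a row does not reach only later rows make up. A row lasts 1/12 s, in which the tool goes at most 41.7 mm and 7.16 degrees, less where a joint would pass 70% of its speed; a pose out of reach is approached as far as the arm can. A call with a gripper value outside its range is refused whole. The fingers move at their own pace and stop on an object; the grip force is fixed at half the most. Time passes only in rows, so rows that repeat a pose let the fingers close. It gives the time, the measured TCP pose, the force and the opening at its end, in the units of the state.
- robot.get_obs(): the state, without advancing time (a new reading comes with each control period).
- cams.snapshot(name): name is "scene" or "top" or "wrist"; returns a dict with "frame" (400x640x3 uint8, red, green, blue), "camera_matrix" (3x3 intrinsics, pixels), "k1" (the pictures are not rectified: a ray, as slopes to the right and down, at radius r is drawn at 1 + k1 r^2 times it, then the intrinsics apply), "origin" and "attitude" of the camera in the world; the wrist camera has in their place "T_tool_cam" (4x4, takes a point from camera to tool coordinates, whose origin is the TCP and whose axes are the flange's). Camera axes: x right, y down, z forward; pixel columns grow to the right and rows downward; lengths in m; the calibration is good to about 2 mm. A picture is of the moment at which its call begins: read the wrist's pose just before it. There is no depth.
- robot.close_job(): hands the job in, once; it reports no verdict.
The state is a dict: "time": time; "joint_positions": joint angles; "qvel": joint speeds; "joint_torque": joint torques, N m; "tool_pos": TCP position; "ee_rot": TCP orientation; "wrist_force": force on the tool from outside, world axes, zero at the start; "wrist_torque": the same for the moment, N m; "width": finger opening in m.
Only numpy, scipy, OpenCV 4.12 (cv2) and the standard library are available. Lean on these libraries where they do the work, as an engineer would, in place of code of your own. Each camera call takes 0.05 s, during which the arm holds its last target. There are 200 camera calls.

TASK

Lift the yellow dental cast up out of its open pink mould and stand it upright in the middle of the white drying plate, setting it down gently and letting go of it. Then take the red bar on the lid of the drying box, pull the lid free of its sticky seal without letting it fly wide open, and finish still holding the bar with the lid slightly open, about 4 cm at its front edge, ready for the cast to be passed in. Leave the mug, the other model, the dish and the brush where they are.

Things in the scene. Friction and masses are not known exactly. Their poses are not given: they have to be found in the camera images.
- cast: yellow plaster cast, loose, about 0.12 kg: D-shaped base 62 (x) by 50 (y) by 28 high, flat sides at y = +/-25 from x = -31 to 6, half-round front at +x; a horseshoe of teeth 9 high on top. Origin: centre of the underside, z up. It starts in the mould's cavity, axes along the mould's; 16 of its base and the teeth stand out above the mould's rim
- mould: open mould of hard pink plastic, fixed, 92 (x) by 80 (y) by 24 high, with a rectangular cavity in its top 65 (x) by 53 (y) and 12 deep, centred. Origin: centre of the underside, on the table; z up. The cavity's floor is 12 above the table. Mould and plate may have swapped places
- plate: white round ceramic drying plate with dark dots (no real holes), fixed, diameter 140, 8 thick. Origin: centre of the underside, on the table; its flat top is at z = 8. The cast has to stand with its origin within 40 of the plate's centre
- drybox: white drying box, fixed to the table, 200 (x) by 220 (y) by 100 high, with a lid 12 thick (clear pane in an aluminium frame) hinged along its +x side. Origin: centre of the underside; z up; -x is the front, the side nearer to the robot, where the lid opens
- lid_bar (a point): red round grip bar on the lid near its front edge, diameter 14, 110 long along the box's y (80 free between its posts). Its axis is 30 above the lid's top face; with the lid shut 142 above the table and 70 in front of the box's centre. This point: middle of the bar's axis; it turns with the lid
- lid_hinge (a point): point on the hinge axis of the lid, at its middle: on the top of the box's +x side, 100 above the table. The axis runs along the box's y. The bar's axis is 170 in front of and 42 above it with the lid shut
- lid_edge (a point): middle of the lid's front lower edge, 200 from the hinge axis; 100 above the table when shut
- lid: lid, 200 x 220 x 12, about 0.45 kg. Origin on the hinge axis; axes as the box's when shut; opening turns it about its own +y (0.2 rad is 40 at the front edge; stop at 0.46 rad). Pulled up at the bar, seal and weight resist with about 13 N at first, a peak of about 15 N near 0.06 rad, then let go quickly: about 5 N at 0.2, only the weight (2.5 N) beyond 0.25. It falls shut when let go
- mug: bystander: white mug, radius 40, 90 high, handle at its +y; loose, origin at the centre of its underside
- model: bystander: a white dental model with pink teeth, 62 x 50 x 31, loose, standing on the table; origin at the centre of its underside
- dish: bystander: empty steel bowl, radius 55, 45 high, loose; origin at the centre of its underside
- brush: bystander: green brush 190 long, lying along its own x, loose; origin under its middle
There are look-alikes about, which are no part of the job. What is shaped like the cast but purple or turquoise is not meant.

How it is judged:
On the way, in this order (a step that is already met when the one before it is completed fails the run):
1. the cast is lifted clear of the mould in the fingers (z of cast in the frame of mould above 0.034 m and contact force between the fingers and cast above 0.5 N), for 0.1 s.
2. the cast stands upright on the plate, let go and at rest (horizontal distance between cast and plate below 0.04 m and z of cast in the frame of plate between 0.004 and 0.013 m and angle between cast's own z axis and vertical below 0.1 rad and contact force between the fingers and cast below 0.05 N and linear speed of cast below 0.02 m/s), for 0.2 s.
3. the lid is broken free of its seal by its bar (height (world z) of lid_edge above 0.116 m and distance between the grasp point and lid_bar below 0.045 m and contact force between the fingers and lid above 0.5 N), for 0.1 s.
At the end, for the whole second after the job is handed in: The cast stands upright and untouched on the plate, its centre within 40 mm of the plate's; the lid is held still by the fingers (more than 0.8 N) at its bar (TCP within 45 mm of it), its front edge 20 to 70 mm above its shut height of 100 mm (all of step 2 and height (world z) of lid_edge between 0.12 and 0.17 m and angular speed of lid below 0.1 rad/s and distance between the grasp point and lid_bar below 0.045 m and contact force between the fingers and lid above 0.8 N); the arm keeps its last pose, push and grip.
It fails at once if the lid flies wide open (front edge more than 82 mm above the seal) (height (world z) of lid_edge above 0.182 m).
It fails at once if the cast is dropped (contact force between the fingers and cast below 0.05 N and linear speed of cast above 0.5 m/s).
It fails at once if the mug, model, dish or brush is moved more than 30 mm (distance of any of mug, model, dish, brush from where it was at the start of the episode above 0.03 m).
It also fails if it takes over 54 s, if anything falls off the work surface, if the arm or the gripper's body presses on something with over 40 N, if the wrist force passes 120 N, or if a joint passes its speed limit or range.

## Working session

There is one attempt and no reset: what is moved stays moved. The work goes in short steps, Python scripts to look and compute and a tool call to move; the robot and the scene stay as the last step left them, time stands still between calls to the robot, and variables do not carry over. Pictures are saved under pics/ and viewed, about 8 in all and at most 12, crops included, and the job is handed in when it is done.

Besides the shell and the picture viewer there is one more tool, called after ">>>" by a JSON object that holds its "name" and its "arguments", one argument or row to a line. step_arm: Moves the arm, as the interface text tells. Its arguments: {"type":"object","properties":{"plan":{"type":"array"}},"required":["plan"]}

```bash
mkdir -p pics; ls; python3 - <<'E'
from bench import robot,cams
import cv2,numpy as np,pickle
print(robot.get_obs())
D={}
for n in ("scene","top"):
    s=cams.snapshot(n);D[n]=s
    cv2.imwrite(f"pics/{n}0.png",s["frame"][:,:,::-1])
    print(n,{k:v for k,v in s.items() if k!="frame"})
pickle.dump(D,open("s0.pkl","wb"))
E
```

```text
pics
{'time': 0.0, 'joint_positions': array([-1.37806514e+00,  8.79376370e-02,  1.37221155e+00, -3.76564632e-05,
        1.68362428e+00, -1.03093785e-01]), 'qvel': array([ 0.00056901, -0.00175557,  0.00215427, -0.00065056, -0.00109385,
        0.00182566]), 'joint_torque': array([-2.86756585e-04, -3.40186214e+01, -3.02427721e+01,  7.17862090e-02,
        3.31202452e-02, -1.54634722e-04]), 'tool_pos': array([ 0.16023048, -0.52561383,  0.22313531]), 'ee_rot': array([-3.13941956e+00, -1.87203341e-04,  2.95820571e-01]), 'wrist_force': array([1.22960801, 0.33096351, 0.71666177]), 'wrist_torque': array([-0.02120212,  0.01243671, -0.024294  ]), 'width': 0.09409723981480028}
scene {'camera_matrix': array([[461.17296125,   0.        , 320.66832561],
       [  0.        , 461.17296125, 197.71012732],
       [  0.        ,   0.        ,   1.        ]]), 'k1': 0.013310554984401268, 'origin': array([1.23362761, 0.42294095, 0.96797897]), 'attitude': array([-2.38521305, -0.012111  ,  2.15704332])}
top {'camera_matrix': array([[472.13283191,   0.        , 321.26325197],
       [  0.        , 472.13283191, 193.12314028],
       [  0.        ,   0.        ,   1.        ]]), 'k1': -0.11815224219125613, 'origin': array([ 0.31336645, -0.03989682,  1.63999542]), 'attitude': array([-2.97534173,  0.00713794, -1.5815515 ])}
```

View pics/top0.png

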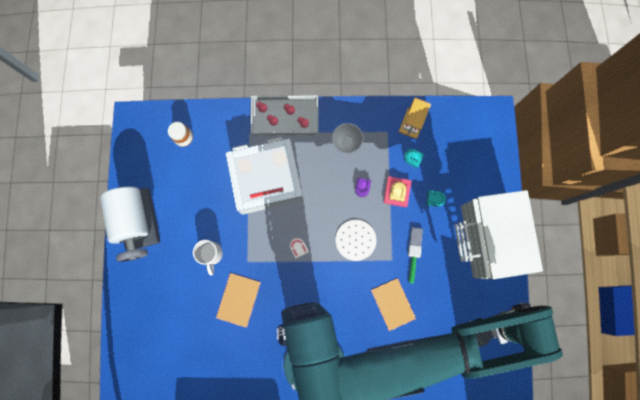

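View pics/scene0.png

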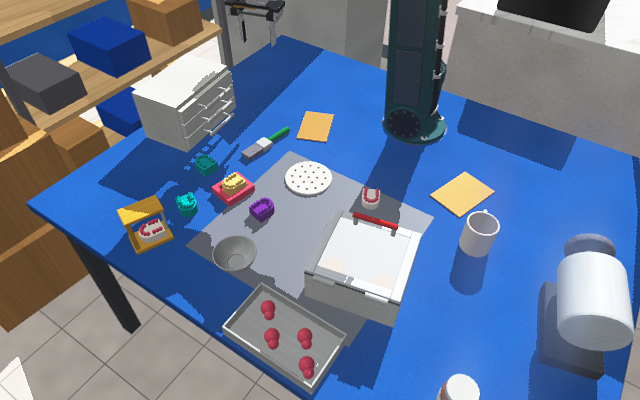

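The top view shows the yellow cast in the pink mould at (398,191), the plate at (356,239), the drying box at (265,175) with its red bar at (266,193), the dish at (347,137), the brush at (414,255), the mug at (207,252) and the model at (299,247). Candidates shaped like the cast are yellow (398,191), purple (362,186), and turquoise (414,158) and (437,198). Only the yellow one fits: right colour, and it sits in the pink mould. I'll measure and confirm it in a crop.

```bash
cat > h.py <<'E'
import cv2,numpy as np
from scipy.spatial.transform import Rotation as R
def pose(s,obs=None):
    if "origin" in s: return R.from_euler("xyz",s["attitude"]).as_matrix(),np.array(s["origin"])
    T=np.eye(4);T[:3,:3]=R.from_euler("xyz",obs["ee_rot"]).as_matrix();T[:3,3]=obs["tool_pos"]
    T=T@s["T_tool_cam"];return T[:3,:3],T[:3,3]
def rays(s,px,obs=None):
    K=s["camera_matrix"];px=np.asarray(px,float).reshape(-1,2)
    d=(px-K[[0,1],[2,2]])/K[[0,1],[0,1]];u=d.copy()
    for _ in range(10): u=d/(1+s["k1"]*(u**2).sum(1,keepdims=True))
    M,o=pose(s,obs);return o,np.c_[u,np.ones(len(u))]@M.T
def plane(s,px,z,obs=None):
    o,r=rays(s,px,obs);return o+r*((z-o[2])/r[:,2])[:,None]
def blobs(s,lo,hi,box=None,amin=8):
    h=cv2.cvtColor(s["frame"],cv2.COLOR_RGB2HSV);m=cv2.inRange(h,np.array(lo),np.array(hi))
    if box: k=np.zeros_like(m);x0,y0,x1,y1=box;k[y0:y1,x0:x1]=255;m&=k
    n,l,st,c=cv2.connectedComponentsWithStats(m)
    return m,[(c[i],st[i]) for i in range(1,n) if st[i][4]>=amin]
E
python3 - <<'E'
from h import *
import pickle
D=pickle.load(open("s0.pkl","rb"))
B={"top":dict(m=(378,170,418,212),p=(325,212,385,266),b=(240,182,295,205)),
   "scene":dict(m=(205,165,260,210),p=(280,155,338,200),b=(345,205,405,235))}
for n,s in D.items():
    b=B[n]
    m,_=blobs(s,(160,90,80),(179,255,255),b["m"]); 
    y,_=blobs(s,(18,90,100),(35,255,255),b["m"])
    pm=cv2.findNonZero(m|y)
    # hull on rim plane
    H=cv2.convexHull(pm).reshape(-1,2)
    W=plane(s,H,.024)[:,:2]*1000
    if n=="top": print(n,"mould",cv2.minAreaRect(W.astype(np.float32)))
    yp=cv2.findNonZero(y).reshape(-1,2); print(n,"yellow px",yp.mean(0),"W@.036",plane(s,[yp.mean(0)],.036))
    w,_=blobs(s,(0,0,120),(179,70,255),b["p"]); c=max(cv2.findContours(w,0,1)[0],key=cv2.contourArea)
    P=(plane(s,c.reshape(-1,2),.008)[:,:2]*1000).astype(np.float32);print(n,"plate",cv2.minEnclosingCircle(P),cv2.fitEllipse(P))
    r,_=blobs(s,(165,120,60),(179,255,255),b["b"]);r2,_=blobs(s,(0,120,60),(8,255,255),b["b"]);r|=r2
    q=(plane(s,cv2.findNonZero(r).reshape(-1,2),.142)[:,:2]*1000).astype(np.float32);print(n,"bar",cv2.minAreaRect(q),q.mean(0), cv2.boundingRect(r))
a=D["top"]["frame"][165:218,330:450];b=D["scene"]["frame"][155:225,190:310]
f=lambda x:cv2.resize(x,None,fx=6,fy=6,interpolation=cv2.INTER_CUBIC)
im=np.vstack([f(a)[:250],f(b)[:340]]);cv2.imwrite("pics/crop.png",im[:,:,::-1])
E
```

```text
scene yellow px [232.75683891 183.71732523] W@.036 [[ 0.59009665 -0.2916756   0.036     ]]
scene plate ((419.32684326171875, -146.7530059814453), 123.58280181884766) ((433.8244323730469, -149.98887634277344), (174.26577758789062, 218.10302734375), 164.85121154785156)
scene bar ((567.8381958007812, 145.90367126464844), (17.3587703704834, 109.80814361572266), 11.872542381286621) [567.6236 147.105 ] (353, 212, 45, 18)
top mould ((588.379150390625, -295.21923828125), (83.24989318847656, 96.81713104248047), 78.76089477539062)
top yellow px [397.93288591 190.79194631] W@.036 [[ 0.58763041 -0.29627909  0.036     ]]
top plate ((436.2884216308594, -145.31268310546875), 132.15353393554688) ((437.2104797363281, -143.94754028320312), (192.3828887939453, 244.972900390625), 1.479436993598938)
top bar ((568.3732299804688, 146.2343292236328), (8.372410774230957, 99.34107971191406), 10.777015686035156) [567.9379  153.39836] (251, 189, 31, 8)
```

View pics/crop.png

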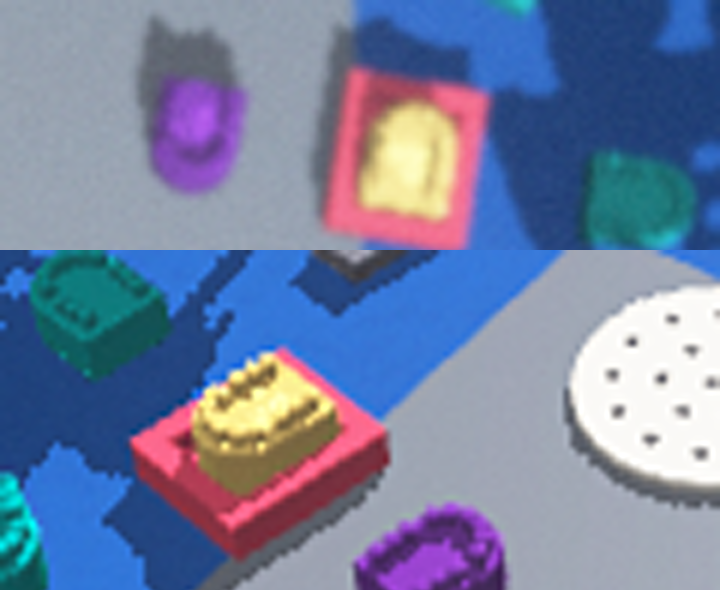

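The crop confirms the yellow cast in the pink mould, its round front toward +x with the mould's yaw about -0.196. The only other cast shapes are purple and turquoise. I'll move above it via a raised path clear of the drawer cabinet.

>>> {"name": "step_arm", "arguments": {
  "plan": [
    [[0, 20, 35, 0, 100], [10, 55, 60, -0.05, 100], [25, 90, 60, -0.12, 100], [45, 125, 60, -0.2, 100], [70, 155, 60, -0.28, 100], [100, 180, 60, -0.36, 100], [130, 205, 60, -0.44, 100], [165, 225, 60, -0.49, 100]]
  ]
}}

```text
time: 0.77
tool_pos: [0.3257, -0.2991, 0.2845]
ee_rot: [3.141, -0.0, -0.198]
wrist_force: [0.9, -1.7, -0.5]
width: 0.0941
```

>>> {"name": "step_arm", "arguments": {
  "plan": [
    [[35, 5, 0, 0, 100], [70, 5, 0, 0, 100], [105, 6, 0, 0, 100], [140, 6, 0, 0, 100], [175, 6, -10, 0, 100], [210, 6, -25, 0, 100], [240, 6, -40, 0, 100], [256, 6, -60, 0, 100]]
  ]
}}

```text
time: 1.43
tool_pos: [0.5845, -0.2945, 0.223]
ee_rot: [-3.141, -0.001, -0.192]
wrist_force: [0.6, -0.6, 0.6]
width: 0.0939
```

>>> {"name": "step_arm", "arguments": {
  "plan": [
    [[0, 0, 0, 0, 100], [0, 0, 0, 0, 100], [0, 0, 0, 0, 100]]
  ]
}}

```text
time: 1.68
tool_pos: [0.5807, -0.2953, 0.225]
ee_rot: [3.141, 0.0, -0.195]
wrist_force: [-0.4, -0.3, 1.0]
width: 0.0939
```

```bash
python3 - <<'E'
from h import *
from bench import robot,cams
import pickle
D=pickle.load(open("s0.pkl","rb"))
for n,b in (("top",(325,212,385,266)),("scene",(280,155,338,200))):
    s=D[n];w,_=blobs(s,(0,0,200),(179,40,255),b);c=max(cv2.findContours(w,0,1)[0],key=cv2.contourArea)
    P=(plane(s,c.reshape(-1,2),.008)[:,:2]*1000).astype(np.float32);print(n,"plate",cv2.minEnclosingCircle(P),cv2.fitEllipse(P))
o=robot.get_obs();s=cams.snapshot("wrist");pickle.dump((o,s),open("w1.pkl","wb"))
print(o["time"],o["tool_pos"],o["ee_rot"],o["joint_positions"]);print(s["T_tool_cam"])
y,_=blobs(s,(18,80,80),(35,255,255));m,_=blobs(s,(160,90,60),(179,255,255))
c=max(cv2.findContours(m|y,0,1)[0],key=cv2.contourArea).reshape(-1,2)
print("mould@24",cv2.minAreaRect((plane(s,c,.024,o)[:,:2]*1000).astype(np.float32)))
c=max(cv2.findContours(y,0,1)[0],key=cv2.contourArea).reshape(-1,2)
print("cast@40",cv2.minAreaRect((plane(s,c,.040,o)[:,:2]*1000).astype(np.float32)))
cv2.imwrite("pics/w1.png",s["frame"][:,:,::-1])
E
```

```text
top plate ((421.7443542480469, -147.8540802001953), 71.77104187011719) ((422.068115234375, -148.08181762695312), (138.5141143798828, 140.72560119628906), 22.02646827697754)
scene plate ((420.3576354980469, -147.31300354003906), 70.78199768066406) ((421.16326904296875, -147.75753784179688), (136.22874450683594, 138.7237091064453), 10.033111572265625)
1.6833 [ 0.58071269 -0.2953111   0.22496842] [ 3.14118227e+00  2.17072338e-04 -1.94514679e-01] [-5.57202281e-01  3.16411158e-01  1.09972654e+00 -4.66266783e-04
  1.72551230e+00  1.20803684e+00]
[[-2.05509085e-05 -9.67909112e-01 -2.51300517e-01  7.19958250e-02]
 [ 9.99999862e-01 -1.51847634e-04  5.03078165e-04 -2.66790138e-04]
 [-5.25093329e-04 -2.51300471e-01  9.67908982e-01 -1.58263483e-01]
 [ 0.00000000e+00  0.00000000e+00  0.00000000e+00  1.00000000e+00]]
mould@24 ((587.9638061523438, -294.6377868652344), (79.90204620361328, 92.36508178710938), 78.84928894042969)
cast@40 ((587.9421997070312, -295.2689208984375), (48.97491455078125, 61.69157791137695), 78.84005737304688)
```

View pics/w1.png

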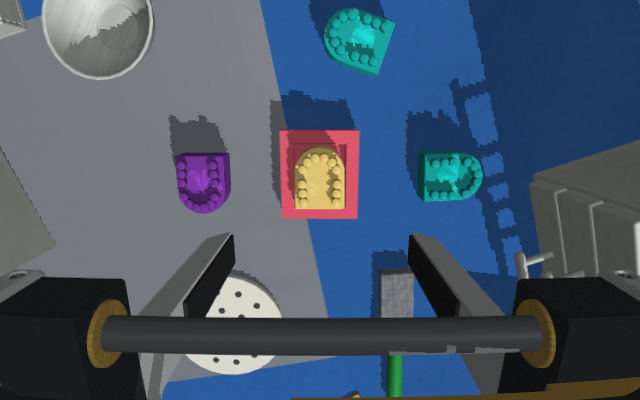

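The wrist view has the yellow cast at (320,180), centred in the mould and well aligned. Purple sits at (203,180) and turquoise at (450,177), both clear of the fingers. Descending.

>>> {"name": "step_arm", "arguments": {
  "plan": [
    [[3, 1, -35, 0, 100], [3, 1, -70, 0, 100], [3, 1, -105, 0, 100], [3, 1, -135, 0, 100], [3, 1, -155, 0, 100], [3, 1, -170, 0, 100], [3, 1, -178, 0, 100], [3, 1, -178, 0, 100]]
  ]
}}

```text
time: 2.4
tool_pos: [0.583, -0.2943, 0.046]
ee_rot: [-3.141, 0.001, -0.195]
wrist_force: [0.7, 0.7, 0.3]
width: 0.0941
```

>>> {"name": "step_arm", "arguments": {
  "plan": [
    [[0, 0, 0, 0, 100], [0, 0, 0, 0, 100], [0, 0, 0, 0, 60], [0, 0, 0, 0, 40], [0, 0, 0, 0, 40], [0, 0, 0, 0, 40], [0, 0, 0, 0, 40], [0, 0, 0, 0, 40]]
  ]
}}

```text
time: 3.07
tool_pos: [0.5844, -0.2941, 0.0463]
ee_rot: [3.142, 0.0, -0.194]
wrist_force: [0.3, 0.1, 0.8]
width: 0.0574
```

>>> {"name": "step_arm", "arguments": {
  "plan": [
    [[0, 0, 0, 0, 0], [0, 0, 0, 0, 0], [0, 0, 0, 0, 0], [0, 0, 0, 0, 0], [0, 0, 0, 0, 0], [0, 0, 0, 0, 0]]
  ]
}}

```text
time: 3.57
tool_pos: [0.5843, -0.2941, 0.0462]
ee_rot: [3.142, 0.0, -0.194]
wrist_force: [-0.0, 0.6, -1.6]
width: 0.0499
```

>>> {"name": "step_arm", "arguments": {
  "plan": [
    [[0, 0, 3, 0, 0], [0, 0, 8, 0, 0], [0, 0, 15, 0, 0], [0, 0, 25, 0, 0], [0, 0, 40, 0, 0], [0, 0, 60, 0, 0], [0, 0, 60, 0, 0], [0, 0, 60, 0, 0]]
  ]
}}

```text
time: 4.23
tool_pos: [0.5855, -0.2949, 0.109]
ee_rot: [3.14, -0.005, -0.194]
wrist_force: [-0.7, -0.8, -1.6]
width: 0.0496
```

>>> {"name": "step_arm", "arguments": {
  "plan": [
    [[-10, 9, 10, 0, 0], [-35, 31, 15, 0, 0], [-62, 55, 15, 0, 0], [-90, 80, 15, 0, 0], [-117, 104, 15, 0, 0], [-142, 126, 15, 0, 0], [-160, 142, 10, 0, 0], [-167, 147, 5, 0, 0]]
  ]
}}

```text
time: 4.9
tool_pos: [0.4144, -0.1447, 0.11]
ee_rot: [-3.14, 0.003, -0.193]
wrist_force: [0.7, -0.1, -1.3]
width: 0.0496
```

>>> {"name": "step_arm", "arguments": {
  "plan": [
    [[0, 0, -10, 0, 0], [0, 0, -22, 0, 0], [0, 0, -34, 0, 0], [0, 0, -44, 0, 0], [0, 0, -52, 0, 0], [0, 0, -58, 0, 0], [0, 0, -60, 0, 0], [0, 0, -60, 0, 0]]
  ]
}}

```text
time: 5.57
tool_pos: [0.4172, -0.1472, 0.0505]
ee_rot: [-3.141, 0.001, -0.194]
wrist_force: [-0.3, -0.7, -1.9]
width: 0.0496
```

```bash
python3 - <<'E'
from h import *
from bench import robot,cams
o=robot.get_obs();print(o["time"],o["tool_pos"],o["ee_rot"],o["wrist_force"],o["width"])
s=cams.snapshot("wrist");t=cams.snapshot("scene")
cv2.imwrite("pics/w2.png",np.vstack([s["frame"],cv2.resize(t["frame"][130:230,240:400],(640,400))])[:,:,::-1][::1,::1][100:700])
E
```

```text
5.5667 [ 0.41718946 -0.14721133  0.05053483] [-3.14135745e+00  1.34126224e-03 -1.94394513e-01] [-0.27214615 -0.68398175 -1.90948264] 0.049582390013733664
```

View pics/w2.png

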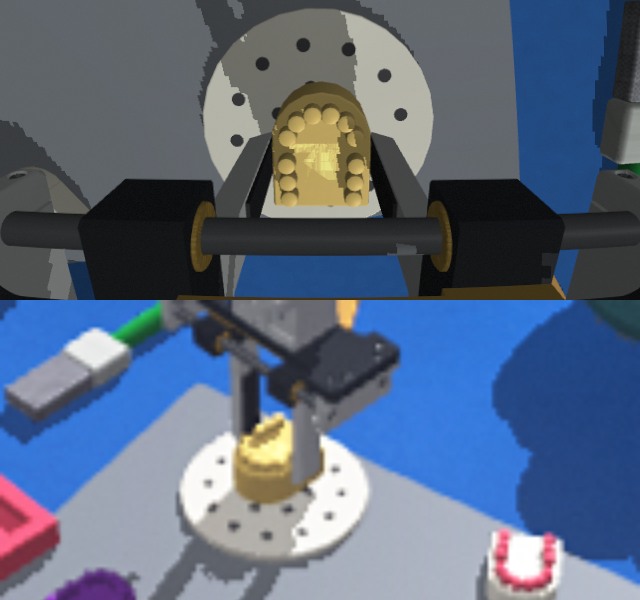

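The cast is held upright between the pads over the middle of the plate, about 8 mm above it. Lowering in small steps.

>>> {"name": "step_arm", "arguments": {
  "plan": [
    [[0, 0, -2, 0, 0], [0, 0, -4, 0, 0], [0, 0, -5, 0, 0], [0, 0, -6, 0, 0], [0, 0, -7, 0, 0], [0, 0, -7, 0, 0], [0, 0, -7, 0, 0]]
  ]
}}

```text
time: 6.25
tool_pos: [0.4173, -0.1471, 0.0443]
ee_rot: [3.142, 0.0, -0.194]
wrist_force: [0.1, 0.1, -1.5]
width: 0.0497
```

>>> {"name": "step_arm", "arguments": {
  "plan": [
    [[0, 0, -0.5, 0, 0], [0, 0, -1, 0, 0], [0, 0, -1, 0, 0], [0, 0, -1, 0, 0]]
  ]
}}

```text
time: 6.58
tool_pos: [0.4173, -0.1471, 0.0433]
ee_rot: [3.142, 0.0, -0.194]
wrist_force: [0.4, -0.2, -1.8]
width: 0.0497
```

>>> {"name": "step_arm", "arguments": {
  "plan": [
    [[0, 0, -0.5, 0, 0], [0, 0, -0.5, 0, 0], [0, 0, -1, 0, 0], [0, 0, -1, 0, 0], [0, 0, -1, 0, 0]]
  ]
}}

```text
time: 7.0
tool_pos: [0.4173, -0.1471, 0.0423]
ee_rot: [3.142, 0.0, -0.194]
wrist_force: [0.4, 0.1, -1.9]
width: 0.0498
```

>>> {"name": "step_arm", "arguments": {
  "plan": [
    [[0, 0, -0.5, 0, 0], [0, 0, -0.5, 0, 0], [0, 0, -1, 0, 0], [0, 0, -1, 0, 0], [0, 0, -1, 0, 0]]
  ]
}}

```text
time: 7.42
tool_pos: [0.4174, -0.1472, 0.0421]
ee_rot: [3.141, -0.0, -0.194]
wrist_force: [-2.2, 2.2, 4.9]
width: 0.0498
```

Contact felt (wrist force went from -1.9 to +4.9 N). Letting go slowly.

>>> {"name": "step_arm", "arguments": {
  "plan": [
    [[0, 0, 0.5, 0, 53], [0, 0, 0.5, 0, 56], [0, 0, 0.5, 0, 60], [0, 0, 0.5, 0, 66], [0, 0, 0.5, 0, 72], [0, 0, 0.5, 0, 80], [0, 0, 0.5, 0, 80], [0, 0, 0.5, 0, 80]]
  ]
}}

```text
time: 8.08
tool_pos: [0.4173, -0.1471, 0.0417]
ee_rot: [3.142, 0.0, -0.194]
wrist_force: [-0.3, 0.5, -0.8]
width: 0.0753
```

>>> {"name": "step_arm", "arguments": {
  "plan": [
    [[0, 0, 15, 0, 80], [0, 0, 40, 0, 80], [0, 0, 75, 0, 80], [0, 0, 110, 0, 80], [0, 0, 145, 0, 80], [0, 0, 175, 0, 80], [0, 0, 195, 0, 80], [0, 0, 200, 0, 80]]
  ]
}}

```text
time: 8.75
tool_pos: [0.419, -0.1479, 0.2465]
ee_rot: [3.139, -0.008, -0.194]
wrist_force: [-0.1, 0.9, -0.5]
width: 0.0752
```

```bash
python3 - <<'E'
from h import *
from bench import robot,cams
import pickle
o=robot.get_obs();print(o["time"],o["tool_pos"],o["ee_rot"],o["width"],o["joint_positions"])
s=cams.snapshot("wrist");t=cams.snapshot("top")
cv2.imwrite("pics/w3.png",s["frame"][:,:,::-1])
y,_=blobs(s,(18,80,60),(35,255,255),(150,50,500,320))
c=max(cv2.findContours(y,0,1)[0],key=cv2.contourArea).reshape(-1,2)
print("cast@36",cv2.minAreaRect((plane(s,c,.036,o)[:,:2]*1000).astype(np.float32)))
E
```

```text
8.75 [ 0.41897009 -0.1479484   0.24653064] [ 3.13921456 -0.00821216 -0.19416171] 0.07519852473926696 [-4.67129136e-01 -1.60311605e-01  1.56659897e+00 -7.70932234e-05
  1.72675607e+00  1.29782637e+00]
cast@36 ((422.03302001953125, -148.11044311523438), (49.19577407836914, 61.99104309082031), 78.82888793945312)
```

View pics/w3.png

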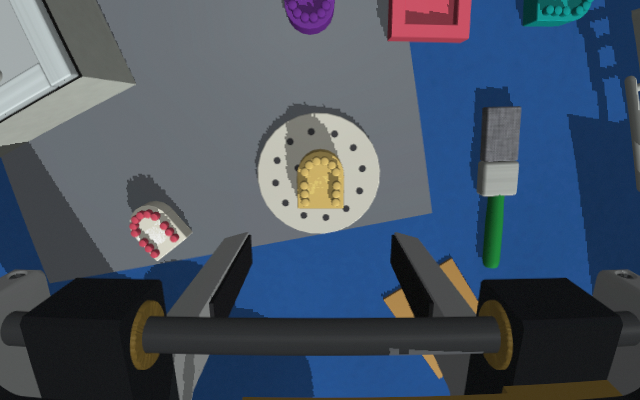

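The cast stands upright at (320,180) in the picture, which is (422,-148) mm, on the plate's centre; the bystanders are untouched. Now rising and turning over the bar (yaw 1.77).

>>> {"name": "step_arm", "arguments": {
  "plan": [
    [[5, 10, 10, 0.12, 80], [15, 25, 25, 0.24, 80], [25, 40, 40, 0.36, 80], [35, 60, 55, 0.48, 80], [45, 80, 65, 0.6, 80], [55, 100, 75, 0.72, 80], [65, 120, 78, 0.84, 80], [75, 140, 78, 0.96, 80]]
  ]
}}

```text
time: 9.52
tool_pos: [0.4925, -0.0061, 0.3181]
ee_rot: [-3.14, 0.002, 0.772]
wrist_force: [-0.1, -0.3, 0.5]
width: 0.0751
```

>>> {"name": "step_arm", "arguments": {
  "plan": [
    [[10, 20, 0, 0.12, 80], [20, 40, 0, 0.24, 80], [30, 60, 0, 0.36, 80], [40, 80, 0, 0.48, 80], [50, 100, 0, 0.6, 80], [60, 120, 0, 0.72, 80], [70, 140, 0, 0.84, 80], [76, 153, 0, 0.96, 80]]
  ]
}}

```text
time: 10.18
tool_pos: [0.5683, 0.1476, 0.3158]
ee_rot: [-3.136, -0.001, 1.733]
wrist_force: [-0.3, -0.7, -0.8]
width: 0.0751
```

>>> {"name": "step_arm", "arguments": {
  "plan": [
    [[0, 0, 0, 0.045, 80], [0, 0, 0, 0.045, 80], [0, 0, 0, 0.045, 80], [0, 0, 0, 0.045, 80]]
  ]
}}

```text
time: 10.52
tool_pos: [0.568, 0.1455, 0.3183]
ee_rot: [-3.139, 0.0, 1.769]
wrist_force: [-0.2, -1.0, 0.1]
width: 0.0751
```

```bash
python3 - <<'E'
from h import *
from bench import robot,cams
o=robot.get_obs();print(o["time"],o["tool_pos"],o["ee_rot"],o["width"],o["joint_positions"])
s=cams.snapshot("wrist")
cv2.imwrite("pics/w4.png",s["frame"][:,:,::-1])
m=blobs(s,(165,120,60),(179,255,255))[0]|blobs(s,(0,120,60),(8,255,255))[0]
c=max(cv2.findContours(m,0,1)[0],key=cv2.contourArea).reshape(-1,2)
print(c.min(0),c.max(0),"bar@142",cv2.minAreaRect((plane(s,c,.142,o)[:,:2]*1000).astype(np.float32)))
E
```

```text
10.5167 [0.56796135 0.14547711 0.31825882] [-3.13903557e+00  2.00832070e-05  1.76919685e+00] 0.07510605454122757 [ 1.54135243e-01  1.73628293e-01  1.08978188e+00 -1.39881486e-04
  1.88073617e+00 -4.43077496e-02]
[315 128] [329 240] bar@142 ((567.2581176757812, 147.1122283935547), (13.285920143127441, 109.98783111572266), 12.3401517868042)
```

View pics/w4.png

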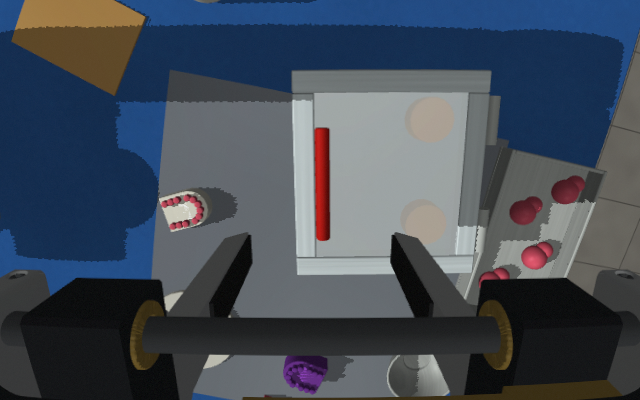

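The red bar runs from (315,128) to (329,240) in the wrist view. Its middle is at (567,147), with the yaw off by 0.017. Descending on it.

>>> {"name": "step_arm", "arguments": {
  "plan": [
    [[-1, 1, -35, 0.017, 80], [-1, 1, -70, 0.017, 80], [-1, 1, -105, 0.017, 80], [-1, 1, -135, 0.017, 80], [-1, 1, -155, 0.017, 80], [-1, 1, -167, 0.017, 80], [-1, 1, -172, 0.017, 80], [-1, 1, -172, 0.017, 80]]
  ]
}}

```text
time: 11.23
tool_pos: [0.567, 0.1465, 0.1471]
ee_rot: [-3.14, -0.0, 1.787]
wrist_force: [0.3, 0.7, -0.2]
width: 0.0747
```

>>> {"name": "step_arm", "arguments": {
  "plan": [
    [[0, 0, 0, 0, 60], [0, 0, 0, 0, 40], [0, 0, 0, 0, 20], [0, 0, 0, 0, 0], [0, 0, 0, 0, 0], [0, 0, 0, 0, 0], [0, 0, 0, 0, 0], [0, 0, 0, 0, 0]]
  ]
}}

```text
time: 11.9
tool_pos: [0.5673, 0.1469, 0.1479]
ee_rot: [3.141, 0.0, 1.788]
wrist_force: [0.1, 0.3, -0.5]
width: 0.0253
```

>>> {"name": "step_arm", "arguments": {
  "plan": [
    [[0, 0, 0, 0, 0], [0, 0, 0, 0, 0], [0, 0, 0, 0, 0], [0, 0, 0, 0, 0], [0, 0, 0, 0, 0], [0, 0, 0, 0, 0], [0, 0, 0, 0, 0], [0, 0, 0, 0, 0]]
  ]
}}

```text
time: 12.57
tool_pos: [0.5683, 0.1471, 0.1478]
ee_rot: [3.139, -0.0, 1.788]
wrist_force: [4.9, 0.5, -2.2]
width: 0.013
```

Gripped (13 mm). Now easing the lid up along its arc, slowly.

>>> {"name": "step_arm", "arguments": {
  "plan": [
    [[0.3, 0, 1, 0, 0], [0.5, 0.1, 2, 0, 0], [0.8, 0.2, 3, 0, 0], [1.1, 0.3, 4, 0, 0], [1.3, 0.3, 5, 0, 0], [1.6, 0.4, 6, 0, 0], [1.9, 0.5, 7, 0, 0], [2.2, 0.5, 8, 0, 0]]
  ]
}}

```text
time: 13.23
tool_pos: [0.5688, 0.1472, 0.1494]
ee_rot: [-3.136, -0.0, 1.788]
wrist_force: [9.1, 1.5, -20.1]
width: 0.0132
```

```bash
python3 - <<'E'
from bench import robot
o=robot.get_obs();print(o["time"],o["tool_pos"],o["ee_rot"],o["wrist_force"],o["wrist_torque"],o["width"])
E
```

```text
13.2333 [0.56876928 0.14720548 0.14943828] [-3.13581080e+00 -4.62172017e-04  1.78760380e+00] [  9.05183068   1.46580763 -20.08398544] [ 0.28959783 -1.75204096 -0.01935826] 0.01316187911233443
```

>>> {"name": "step_arm", "arguments": {
  "plan": [
    [[1, 0.2, 0.5, 0, 0], [1.5, 0.3, 1, 0, 0], [2, 0.4, 1.5, 0, 0], [2, 0.4, 2, 0, 0], [2, 0.4, 2.5, 0, 0], [2.2, 0.4, 3, 0, 0], [2.2, 0.4, 3.5, 0, 0], [2.4, 0.5, 4, 0, 0]]
  ]
}}

```text
time: 13.9
tool_pos: [0.5695, 0.1473, 0.1523]
ee_rot: [-3.131, -0.001, 1.788]
wrist_force: [6.7, 1.2, -21.7]
width: 0.0132
```

>>> {"name": "step_arm", "arguments": {
  "plan": [
    [[0.3, 0, 0.7, 0, 0], [0.6, 0.1, 1.4, 0, 0], [1, 0.2, 2.1, 0, 0], [1.3, 0.3, 2.8, 0, 0], [1.6, 0.3, 3.5, 0, 0], [1.9, 0.3, 4.2, 0, 0], [2.1, 0.4, 4.9, 0, 0], [2.4, 0.5, 5.6, 0, 0]]
  ]
}}

```text
time: 14.57
tool_pos: [0.5708, 0.1476, 0.1567]
ee_rot: [-3.127, -0.001, 1.788]
wrist_force: [5.5, 1.0, -25.0]
width: 0.0134
```

>>> {"name": "step_arm", "arguments": {
  "plan": [
    [[0.2, 0, 0.5, 0, 0], [0.4, 0.1, 1, 0, 0], [0.6, 0.2, 1.5, 0, 0], [0.9, 0.2, 2, 0, 0], [1.1, 0.2, 2.5, 0, 0], [1.3, 0.3, 3, 0, 0], [1.3, 0.3, 3, 0, 0], [1.3, 0.3, 3, 0, 0]]
  ]
}}

```text
time: 15.23
tool_pos: [0.5722, 0.1479, 0.1617]
ee_rot: [-3.129, -0.0, 1.788]
wrist_force: [1.7, 0.0, -24.9]
width: 0.013
```

```bash
python3 - <<'E'
from h import *
from bench import robot,cams
o=robot.get_obs();print(o["time"],o["tool_pos"],o["wrist_force"],o["wrist_torque"])
s=cams.snapshot("wrist");t=cams.snapshot("scene")
cv2.imwrite("pics/w5.png",np.vstack([s["frame"][100:350],cv2.resize(t["frame"][180:330,280:440],(373,350))[:, :].copy() if 0 else cv2.resize(t["frame"][190:278,280:440],(640,350))])[:,:,::-1])
E
```

```text
15.2333 [0.57224017 0.14790405 0.16172167] [ 1.73927693e+00  1.68309054e-02 -2.49022350e+01] [-0.08750684 -0.45958393 -0.01291162]
```

View pics/w5.png

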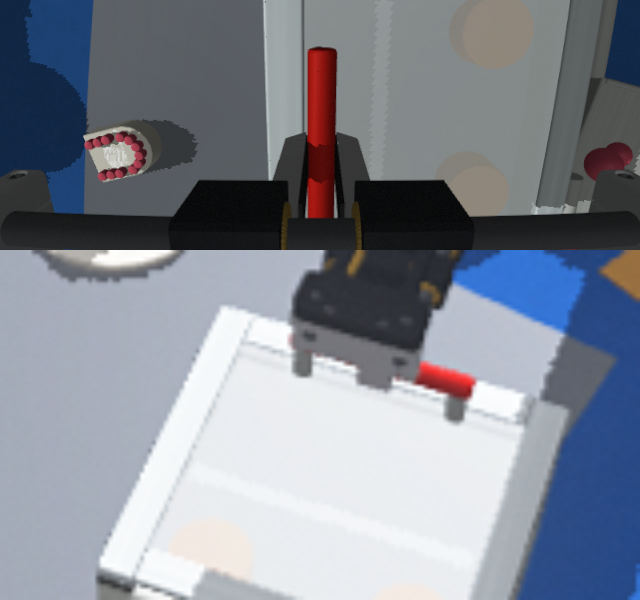

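The bar is firmly between the fingers and the lid edge has started to rise. The bar has come up about 14 mm, just past the seal's peak. Continuing in small steps.

>>> {"name": "step_arm", "arguments": {
  "plan": [
    [[0.3, 0, 0.6, 0, 0], [0.6, 0.1, 1.2, 0, 0], [0.9, 0.2, 1.8, 0, 0], [1.2, 0.2, 2.4, 0, 0], [1.5, 0.3, 3, 0, 0], [1.7, 0.3, 3.6, 0, 0], [1.7, 0.3, 4, 0, 0], [1.7, 0.3, 4, 0, 0]]
  ]
}}

```text
time: 16.0
tool_pos: [0.5747, 0.1484, 0.1692]
ee_rot: [-3.133, -0.0, 1.788]
wrist_force: [-1.8, -1.5, -24.2]
width: 0.0134
```

>>> {"name": "step_arm", "arguments": {
  "plan": [
    [[0.3, 0, 0.5, 0, 0], [0.6, 0.1, 1, 0, 0], [0.9, 0.2, 1.5, 0, 0], [1.2, 0.3, 2, 0, 0], [1.5, 0.3, 2.5, 0, 0], [1.8, 0.4, 3, 0, 0], [1.8, 0.4, 3, 0, 0], [1.8, 0.4, 3, 0, 0]]
  ]
}}

```text
time: 16.67
tool_pos: [0.5778, 0.1491, 0.1772]
ee_rot: [-3.139, 0.0, 1.788]
wrist_force: [-6.8, -1.8, -15.0]
width: 0.0135
```

>>> {"name": "step_arm", "arguments": {
  "plan": [
    [[0.5, 0.1, 0.5, 0, 0], [1, 0.2, 1, 0, 0], [1.5, 0.3, 1, 0, 0], [1.5, 0.3, 1, 0, 0], [1.5, 0.3, 1, 0, 0], [1.5, 0.3, 1, 0, 0], [1.5, 0.3, 1, 0, 0], [1.5, 0.3, 1, 0, 0]]
  ]
}}

```text
time: 17.33
tool_pos: [0.5797, 0.1495, 0.1817]
ee_rot: [3.14, 0.0, 1.788]
wrist_force: [-9.2, -1.5, -6.5]
width: 0.013
```

>>> {"name": "step_arm", "arguments": {
  "plan": [
    [[0, 0, 0, 0, 0], [0, 0, 0, 0, 0], [0, 0, 0, 0, 0], [0, 0, 0, 0, 0], [0, 0, 0, 0, 0], [0, 0, 0, 0, 0], [0, 0, 0, 0, 0], [0, 0, 0, 0, 0]]
  ]
}}

```text
time: 18.0
tool_pos: [0.5805, 0.1497, 0.1835]
ee_rot: [3.137, 0.001, 1.788]
wrist_force: [-9.7, -2.2, -3.4]
width: 0.0129
```

>>> {"name": "step_arm", "arguments": {
  "plan": [
    [[0, 0, 0, 0, 0], [0, 0, 0, 0, 0], [0, 0, 0, 0, 0], [0, 0, 0, 0, 0], [0, 0, 0, 0, 0], [0, 0, 0, 0, 0], [0, 0, 0, 0, 0], [0, 0, 0, 0, 0]]
  ]
}}

```text
time: 18.67
tool_pos: [0.5808, 0.1497, 0.1841]
ee_rot: [3.136, 0.001, 1.788]
wrist_force: [-9.8, -2.5, -2.6]
width: 0.0132
```

```bash
python3 - <<'E'
from h import *
from bench import robot,cams
o=robot.get_obs();print(o["time"],o["tool_pos"],o["wrist_force"],abs(o["qvel"]).max())
t=cams.snapshot("scene");p=cams.snapshot("top")
y,_=blobs(t,(18,90,100),(35,255,255),(270,140,350,205));q=cv2.findNonZero(y)
print("cast scene", None if q is None else plane(t,[q.reshape(-1,2).mean(0)],.032))
cv2.imwrite("pics/w6.png",np.vstack([p["frame"][90:290,100:460],cv2.resize(t["frame"][130:330,160:520],(360,200))]).repeat(1,0)[:,:,::-1])
im=cv2.imread("pics/w6.png");cv2.imwrite("pics/w6.png",cv2.resize(im,(540,600),interpolation=cv2.INTER_CUBIC))
E
```

```text
18.6667 [0.58079014 0.14973284 0.1840886 ] [-9.81006574 -2.53259688 -2.59264853] 0.001975565716509994
cast scene [[ 0.42575373 -0.14186118  0.032     ]]
```

View pics/w6.png

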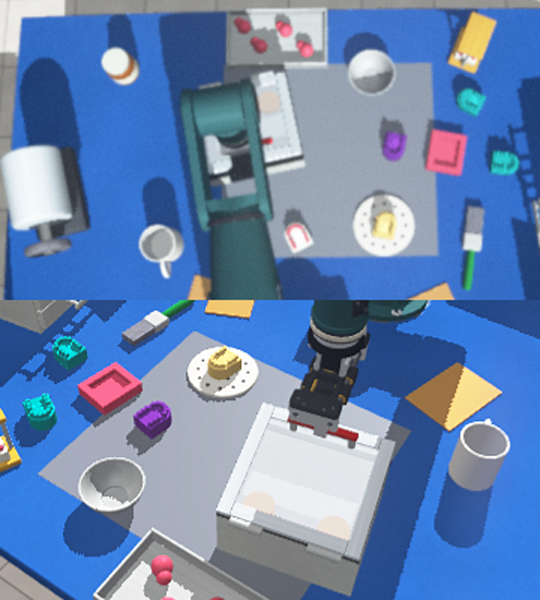

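Both views show the cast on the plate, the bystanders in place and the lid a little open in the fingers. One numeric check of the bar height, to rule out slip in the grip.

```bash
python3 - <<'E'
from h import *
from bench import cams,robot
import pickle
def end(s):
    m=blobs(s,(165,120,60),(179,255,255),(345,195,410,235))[0]|blobs(s,(0,120,60),(8,255,255),(345,195,410,235))[0]
    q=cv2.findNonZero(m).reshape(-1,2);xm=q[:,0].max();p=np.array([xm+.5,q[q[:,0]>=xm-2,1].mean()])
    o,r=rays(s,[p]);n=np.array([-np.sin(.21),np.cos(.21),0]);c=np.array([.5673,.1471,0])
    return p,(o+r[0]*((.055-(o-c)@n)/(r[0]@n)))*1000
print(end(pickle.load(open("s0.pkl","rb"))["scene"]),end(cams.snapshot("scene")))
o=robot.get_obs();print(o["tool_pos"],o["wrist_force"])
E
```

```text
(array([397.5       , 226.35294118]), array([568.55322791, 203.60255726, 159.12442401])) (array([398.5       , 220.76923077]), array([571.66933902, 204.2667328 , 182.19885721]))
[0.58082149 0.14974032 0.18414133] [-9.1772883  -1.76107264 -2.35115679]
```

```bash
python3 - <<'E'
from h import *
from bench import cams
import pickle
from scipy.optimize import minimize_scalar as ms
def end(s):
    m=blobs(s,(165,120,60),(179,255,255),(345,195,410,235))[0]|blobs(s,(0,120,60),(8,255,255),(345,195,410,235))[0]
    q=cv2.findNonZero(m).reshape(-1,2)
    return np.array([[x,q[q[:,0]==x,1].mean()] for x in range(q[:,0].max()-14,q[:,0].max()-2)])
ex=np.array([np.cos(.21),np.sin(.21),0]);ey=np.array([-ex[1],ex[0],0]);ez=np.array([0,0,1.])
b=np.array([.5673,.1471,.142]);h=b+.17*ex-.042*ez
def bar(t):return h+ex*(-.17*np.cos(t)+.042*np.sin(t))+ez*(.042*np.cos(t)+.17*np.sin(t))
def cost(t,s,P):  # distance of pixel rays from the bar's axis line
    o,r=rays(s,P);n=np.cross(r,ey);n/=np.linalg.norm(n,axis=1)[:,None];return ((n@(bar(t)-o))).mean()
for s in (pickle.load(open("s0.pkl","rb"))["scene"],cams.snapshot("scene")):
    P=end(s);c=lambda t:cost(t,s,P)**2
    t=ms(c,bounds=(-.2,.45),method="bounded").x;print(t,100+200*np.sin(t),bar(t))
E
```

```text
-0.0035724478000371284 99.28551195975655 [0.56715431 0.14706895 0.14139242]
0.18114387398060502 136.03096985123292 [0.57742066 0.14925714 0.17193913]
```

The shut-lid check gives 99 mm (true value 100), so the method is sound, and the edge now reads 136 mm. The grip may have slipped a few mm at the peak, so I'll check that it is stationary over a further second.

>>> {"name": "step_arm", "arguments": {
  "plan": [
    [[0, 0, 0, 0, 0], [0, 0, 0, 0, 0], [0, 0, 0, 0, 0], [0, 0, 0, 0, 0], [0, 0, 0, 0, 0], [0, 0, 0, 0, 0], [0, 0, 0, 0, 0], [0, 0, 0, 0, 0]]
  ]
}}

```text
time: 19.53
tool_pos: [0.5809, 0.1498, 0.1844]
ee_rot: [3.135, 0.001, 1.788]
wrist_force: [-9.5, -2.2, -0.8]
width: 0.013
```

```bash
python3 - <<'E'
from h import *
from bench import cams,robot
s=cams.snapshot("scene");B=(345,195,410,235)
m=blobs(s,(165,120,60),(179,255,255),B)[0]|blobs(s,(0,120,60),(8,255,255),B)[0]
q=cv2.findNonZero(m).reshape(-1,2);x=q[:,0].max();print(x+.5,q[q[:,0]>=x-2,1].mean())
o=robot.get_obs();print(o["time"],o["tool_pos"],o["wrist_force"],o["width"],abs(o["qvel"]).max())
robot.close_job()
E
```

```text
398.5 220.76923076923077
19.5833 [0.58094192 0.1497479  0.18438139] [-9.78734363 -2.76372676 -1.10772437] 0.012849588403809162 0.0005684974976587136
the job is handed in; nothing more can be done
```

I lifted the yellow cast out of the mould, stood it upright on the plate and let go. I then eased the lid off its seal and handed in at 19.6 s with the bar still gripped and the lid slightly open; no verdict is reported.

**Cast:** It stands at about (422, -148) mm in the wrist view, against a plate centre of about (421.5, -148) mm. The final scene view reads it about 7 mm off that, which is rougher but well inside the 40 mm allowed. It was seen upright.

**Lid:** The scene camera puts the front edge at about 136 mm. The same method read 99 mm for the shut lid, where the true value is 100. The finger height alone suggests about 144 mm. The two disagree, probably because the bar slipped a few millimetres in the grip at the seal's peak, but both are within the 120–170 mm allowed. The bar is about 12 mm below the grasp point, under the 45 mm limit, and did not move in the last second.

**Other checks:**
- **Seal force:** The wrist force peaked at about 25 N while pulling, more than the 15 N described.
- **Sideways load:** About 10 N sideways remains at the wrist while holding the bar.
- **Bystanders:** By eye, the mug, model, dish and brush had not moved; I did not measure their positions.
- **Finger contact force:** This cannot be read directly. I relied on the fingers staying at 13 mm on the 14 mm bar.

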